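# Unbolt the bottle chest with the hooked rod

## Robot

A 6-joint arm with a two-finger parallel gripper is mounted at the origin on the work surface. World frame = base frame: x ahead of the robot, y to its left, z up, the work surface at z = 0. Lengths are in m, angles in rad, forces in N, time in s.
With the tool pointing down it reaches from about 0.225 to 0.725 m from the base axis. Payload 3.1 kg.
Tool frame: the origin (TCP) lies midway between the tips of the shut fingers; the grasp point (between the pads) lies 19 mm behind it; z points along the fingers, y is the direction in which the jaws open and shut (so a half turn about z gives the same grasp; the last joint's range is limited). The gripper opens to 85 mm and grips with 20 to 120 N. Pads are 22 mm wide; open, the fingers measure 114 mm over their backs; the gripper's body (76 mm by 85 mm) begins 54 mm behind the grasp point. The pads swing forward as they close: fully open they stand 13 mm farther back than shut.
Start: joints at [-1.368, 0.048, 0.099, 1.622, 0, 1.443], TCP at [0.171, -0.497, 0.231] pointing down, gripper open.
Joint ranges: [-2.91, 2.91], [-0.99, 1.94], [-1.21, 1.42], [-2.12, 2.29], [-1.49, 1.47], [-3.14, 3.14]. Speed limits (rad/s): [2.79, 2.79, 3.14, 3.14, 3.14, 3.14].

## Interface

Orientations are given as a unit quaternion [x, y, z, w].
In Python, from bench import ctrl gives the robot as it stands.
- The arm moves only by the shell command python3 -m jog 'ROWS' [FORCE]. ROWS is a JSON object of lists of equal length, an entry for each row: "translation": the shift along the world's x, y, z in cm, a list of three; "roll": the turn about the world's z in rad; "hand": the gripper's target within -1 to 1 (shut at 1, half-way at 0, fully open at -1). In form: {"translation": [[x, y, z], ...], "roll": [roll, ...], "hand": [hand, ...]}. A call has 1 to 20 rows; each row is the pose to reach, as a shift and turn from the pose commanded when the call began; what a row does not reach only later rows make up. A row lasts 1/10 s, in which the tool goes at most 50 mm and 8.59 degrees, less where a joint would pass 70% of its speed; a pose out of reach is approached as far as the arm can. A call with a gripper value outside its range is refused whole. The fingers move at their own pace and stop on an object; FORCE is the grip in N (left out, the last holds). Time passes only in rows, so rows that repeat a pose let the fingers close. It gives the time, the measured TCP pose, the force and the opening at its end, in the units of the state.
- ctrl.read_state(): the state, without advancing time (a new reading comes with each control period).
- ctrl.snapshot(name): name is "scene" or "top"; returns (picture, depth): 384x512x3 uint8, blue, green, red; 384x512 float32, m along the optical axis (not along the pixel's ray), 0 where there is no reading.
- ctrl.camera_info(name): a dict with "intrinsics" (3x3 intrinsics, pixels), "cam_to_world" (4x4, takes a point from camera to world coordinates). Camera axes: x right, y down, z forward; pixel columns grow to the right and rows downward; lengths in m; the calibration is good to about 2 mm. A picture is of the moment at which its call begins. camera_info takes no time and is no camera call.
- ctrl.hand_in(): hands the job in, once; it reports no verdict.
The state is a dict: "time": time; "joint_pos": joint angles; "dq": joint speeds; "effort": joint torques, N m; "tool_pos": TCP position; "ee_rot": TCP orientation; "force": force on the tool from outside, world axes, zero at the start; "moment": the same for the moment, N m; "finger_gap": finger opening in m.
Only numpy, scipy, OpenCV 4.12 (cv2) and the standard library are available. Lean on these libraries where they do the work, as an engineer would, in place of code of your own. Each camera call takes 0.05 s, during which the arm holds its last target.

## Task

Unlock the steel bottle chest on the bar: lift the hooked rod off its wooden rest, reach in under the wire guard with it, hook the loop of the bolt and draw the bolt towards you; it runs easily at first, then takes the stiffer lid catch along, and that must come all the way to its stop. Pull gently, never harder than about 20 N, and touch the bolt only with the rod, not with the gripper. Then lay the rod back in its rest as it lay before, let go, and leave the bottle, shaker and glass where they stand.

Things in the scene. Friction and masses are not known exactly. Their poses are not given: they have to be found in the camera images.
- rod: Hooked rod, 0.11-0.22 kg, lying level in the rest. Black handle 100 long (x) x 18 wide x 26 high; origin at its underside's centre, +x to the hook, z up. Steel shaft, 8 diameter, leaves the handle at z = 13, runs to x = 130, bends square down; this hook finger (8 diameter, round end) ends at z = -25. Grip the handle from above across its 18, x within 25 of the origin. Centre of mass about x = 25.
- rod_tip (a point): Lowest point of the rod's hook finger, at (130, 0, -25) mm in the rod's frame.
- rest: Dark wooden rod rest, fixed, left or right of the guard. Base 130 x 60 x 8; origin at its underside's centre, x along the rod's lie. Two saddles, 10 thick, at x = -44 and +44 carry the handle's underside at z = 45 between flared cheeks (24 apart below, 34 at the top, 13 above the saddle floor). At the start the rod's origin is at (0, 0, 45) in this frame, x axes together.
- chest: Low steel bottle chest, fixed, 130 high, bolt guard before it. Origin on the work surface under the bolt's line; x points into the chest, square to its front (lid edge at x = 65, 370 wide). Guard: cheek plates at y = -75 and +75 from x = -85 to the chest, 128 high; wires along x, 25 apart, underside z = 123, over the bolt; open to -x below them. Bolt bearing at x = 45 to 65, 55 high.
- catch (a joint): Travel of the lid catch, a plate behind the bolt, in m: 0 locked (as it starts), 0.010 unlocked against a hard stop. Slides along the chest's -x, stays where left; friction about 10 N, little more when quick. The bolt drags it, once the bolt has run free (friction about 4 N) to the end of its own play; where varies and is only felt: the fully drawn loop stands somewhere at x = -42 to -62 in the chest's frame.
- bolt: Steel bolt, 16 thick, sliding level along the chest's x, with a flat D-shaped loop of 8 bar lying level on its robot-side end. Origin at the centre of the loop's opening, 35 over the work surface (loop's top at 39), at x = 0 to -40 in the chest's frame at the start, y = 0. Opening 22 long (x) x 30 wide (y), narrowing on the chest side; the cross bar that the hook pulls on is centred at x = -15.
- bottle: Amber bottle with pourer, 74 diameter, 272 high, loose bystander; origin at the centre of its base.
- shaker: Steel cocktail shaker, 90 diameter, 200 high, loose bystander; origin at the centre of its base.
- tumbler: Glass tumbler, 80 diameter, 90 high, loose bystander; origin at the centre of its base.
- caddy: Black open napkin and straw caddy, 150 x 110 x 80 high (its straws to 116), fixed, on the side where the rest is not; origin at the centre of its underside.
Things that resemble listed ones, but are neither listed nor needed, are in the scene too. Of the things that look like the rod, the largest one is meant.

How it is judged:
On the way, in this order (a step that is already met when the one before it is completed fails the run):
1. the rod is lifted out of its rest (z of rod in the frame of rest above 0.065 m), for 0.1 s.
2. the hook, with its tip below the loop's middle height, stands in the loop (horizontal distance between rod_tip and bolt below 0.022 m and z of rod_tip in the frame of bolt below 0 m and value of joint catch below 0.003 m), for 0.1 s.
3. the bolt has drawn the lid catch to within 2 mm of its stop (value of joint catch above 0.008 m), for 0.2 s.
At the end, for the whole second after the job is handed in: The lid catch is within 2 mm of its stop (0.010), the bolt is left drawn (loop at x below -36 mm in the chest's frame), still; the rod lies still in both saddles as at the start, origin within 15 mm along, 10 across, 4 in height, tip within 20 mm, hook forward and down, tilt under 0.1 rad (value of joint catch above 0.008 m and x of bolt in the frame of chest below -0.036 m and linear speed of bolt below 0.005 m/s and x of rod in the frame of rest between -0.015 and 0.015 m and y of rod in the frame of rest between -0.01 and 0.01 m and z of rod in the frame of rest between 0.041 and 0.049 m and x of rod_tip in the frame of rest between 0.11 and 0.15 m and y of rod_tip in the frame of rest between -0.02 and 0.02 m and angle between rod's own z axis and vertical below 0.1 rad and linear speed of rod below 0.02 m/s); the robot touches nothing.
It fails at once if the rod bears on the bolt with more than 22 N (contact force between rod and bolt above 22 N).
It fails at once if the gripper or arm works the bolt itself (contact force between any of the fingers, the arm and bolt above 0.5 N).
It fails at once if the bottle, shaker or tumbler is shifted more than 20 mm (distance of any of bottle, shaker, tumbler from where it was at the start of the episode above 0.02 m).
It also fails if it takes over 72 s, if anything falls off the work surface, if the arm or the gripper's body presses on something with over 40 N, if the wrist force passes 120 N, or if a joint passes its speed limit or range.

## Working session

There is one attempt and no reset: what is moved stays moved. The work goes in short steps, Python scripts to look and compute and a shell command to move; the robot and the scene stay as the last step left them, time stands still between calls to the robot, and variables do not carry over. Pictures are saved under pics/ and viewed, and the job is handed in when it is done.

```bash
ls; mkdir -p pics; python3 - <<'E'
from bench import ctrl
import cv2,numpy as np
s=ctrl.read_state();print({k:np.round(v,3).tolist() for k,v in s.items()})
for n in("scene","top"):
    p,d=ctrl.snapshot(n);cv2.imwrite(f"pics/{n}0.png",p);np.save(f"pics/{n}0.npy",d)
    c=ctrl.camera_info(n);print(n,np.round(c["intrinsics"],1).tolist(),np.round(c["cam_to_world"],3).tolist())
E
```

```text
pics
{'time': 0.0, 'joint_pos': [-1.368, 0.049, 0.098, 1.622, -0.0, 1.443], 'dq': [-0.001, -0.0, -0.0, -0.001, -0.001, -0.001], 'effort': [0.0, -33.878, 32.002, 0.02, -0.0, -0.0], 'tool_pos': [0.17, -0.496, 0.23], 'ee_rot': [0.986, 0.165, -0.0, -0.001], 'force': [0.337, -0.08, -0.633], 'moment': [-0.041, -0.045, -0.05], 'finger_gap': 0.085}
scene [[452.4, 0.0, 260.6], [0.0, 452.4, 186.3], [0.0, 0.0, 1.0]] [[-0.153, 0.84, -0.521, 1.371], [0.988, 0.129, -0.084, 0.167], [-0.003, -0.527, -0.85, 1.378], [0.0, 0.0, 0.0, 1.0]]
top [[453.8, 0.0, 258.1], [0.0, 453.8, 190.3], [0.0, 0.0, 1.0]] [[-0.005, -0.996, 0.085, 0.468], [-1.0, 0.005, 0.005, 0.016], [-0.005, -0.085, -0.996, 1.307], [0.0, 0.0, 0.0, 1.0]]
```

View pics/scene0.png

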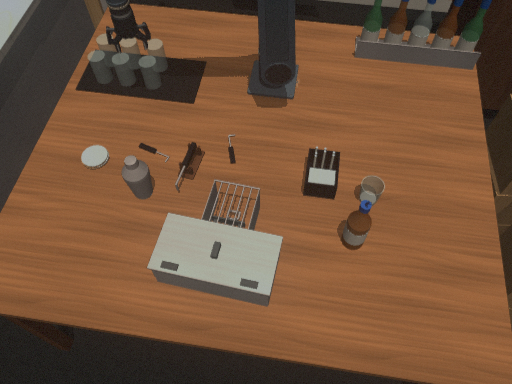

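View pics/top0.png

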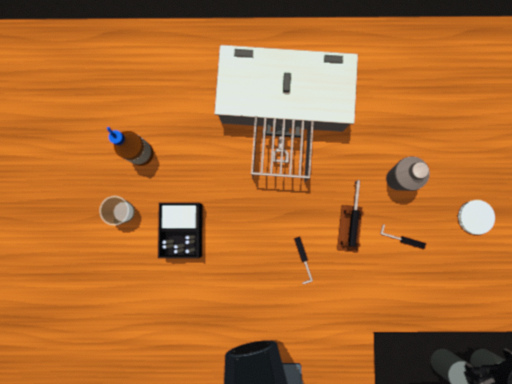

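Hooked-rod candidates in the top view are (354,220) in a brown rest, (303,258) on the table and (405,238) on the table. The one at (354,220) is the largest and lies in the wooden rest, so it fits the description. I'll confirm it in an enlarged crop.

```bash
cat > h.py <<'E'
import numpy as np,cv2
from bench import ctrl
def ray(n,u,v,z):
    c=ctrl.camera_info(n);K=np.array(c["intrinsics"]);T=np.array(c["cam_to_world"])
    d=T[:3,:3]@np.linalg.solve(K,[u,v,1.]);o=T[:3,3]
    return o+d*(z-o[2])/d[2]
def proj(n,p):
    c=ctrl.camera_info(n);K=np.array(c["intrinsics"]);T=np.array(c["cam_to_world"])
    q=K@(T[:3,:3].T@(np.array(p)-T[:3,3]));return q[:2]/q[2]
def cloud(n,d):
    c=ctrl.camera_info(n);K=np.array(c["intrinsics"]);T=np.array(c["cam_to_world"])
    v,u=np.mgrid[:384,:512];P=np.stack([(u-K[0,2])/K[0,0]*d,(v-K[1,2])/K[1,1]*d,d],-1)
    return P@T[:3,:3].T+T[:3,3]
def crop(im,x0,y0,w,h,s):
    return cv2.resize(im[y0:y0+h,x0:x0+w],None,fx=s,fy=s,interpolation=cv2.INTER_CUBIC)
E
python3 - <<'E'
from h import *
t=cv2.imread("pics/top0.png");s=cv2.imread("pics/scene0.png")
a=crop(t,320,170,120,100,4);cv2.imwrite("pics/rodtop.png",a)
cv2.imwrite("pics/guardtop.png",crop(t,235,105,100,85,6))
cv2.imwrite("pics/scenecrop.png",crop(s,130,120,150,130,5))
d=np.load("pics/top0.npy");P=cloud("top",d)
for u,v in[(354,225),(354,235),(354,212),(357,190),(345,230),(283,156),(290,80),(275,130),(272,130),(220,60)]:print(u,v,np.round(P[v,u],4))
E
```

```text
354 225 [ 0.4774 -0.2381  0.071 ]
354 235 [ 0.4505 -0.2372  0.0725]
354 212 [ 0.5126 -0.2386  0.0726]
357 190 [ 0.5733 -0.2499  0.0641]
345 230 [ 0.4639 -0.2253  0.007 ]
283 156 [ 0.6795 -0.051  -0.002 ]
290 80 [ 0.8555 -0.0635  0.1497]
275 130 [ 7.56e-01 -2.82e-02  2.00e-04]
272 130 [ 0.7563 -0.0195 -0.0009]
220 60 [0.9192 0.1217 0.1269]
```

View pics/rodtop.png

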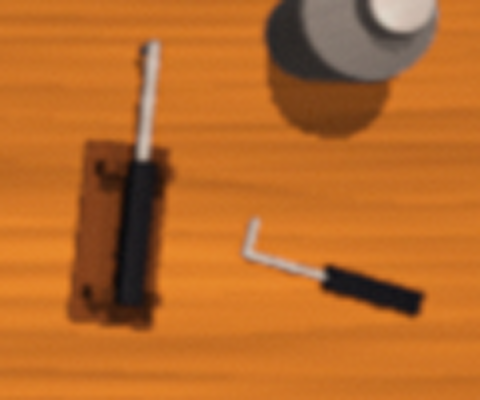

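View pics/guardtop.png

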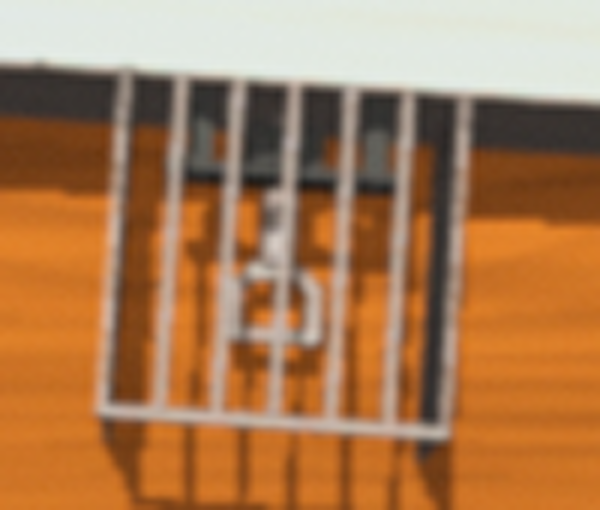

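View pics/scenecrop.png

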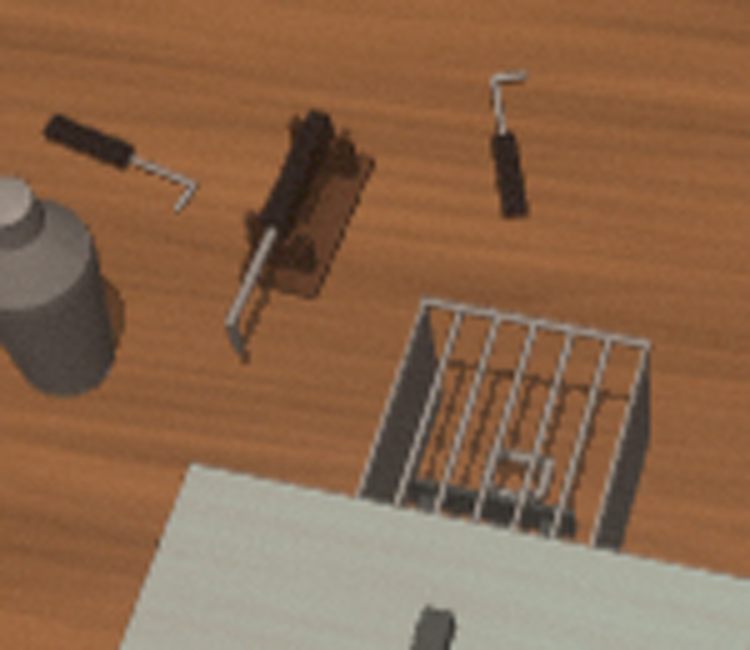

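The crop confirms it: the big hooked rod lies in the rest, and the two small ones lie loose on the table. Next I'll measure the poses.

```bash
python3 - <<'E'
from h import *
t=cv2.imread("pics/top0.png");d=np.load("pics/top0.npy");P=cloud("top",d)
# handle: dark & high
m=(P[...,2]>.062)&(P[...,2]<.08)&(t.max(-1)<60);m[:, :335]=0;m[:,375:]=0;m[:200]=0;m[260:]=0
pts=np.argwhere(m);uv=pts[:,::-1].astype(np.float32)
w=np.array([ray("top",u,v,.071)[:2] for u,v in uv]).astype(np.float32)
r=cv2.minAreaRect(w*1000);print("handle",r,len(uv),"yaw",np.degrees(np.arctan2(*(cv2.boxPoints(r)[1]-cv2.boxPoints(r)[0])[::-1])))
l=cv2.fitLine(w,cv2.DIST_HUBER,0,.001,.001).ravel();print("line",l,np.arctan2(l[1],l[0]),np.median(P[m][:,2]))
# rest base: brown low
hsv=cv2.cvtColor(t,cv2.COLOR_BGR2HSV);print("hsv rest",hsv[230,345],hsv[215,347],"table",hsv[230,330])
# shaft
print("shaft end",ray("top",320+150/4,170+42/4,.062), "shaft at handle",ray("top",320+143/4,170+160/4,.058))
# guard
o=lambda x,y:(235+x/6-.4,105+y/6-.4)
A=ray("top",*o(103,412),.125);B=ray("top",*o(447,434),.125);print("bar",A,B,np.linalg.norm(A-B),"mid",(A+B)/2,"yaw",np.arctan2(-(B-A)[0],-(B-A)[1])*-1)
for (a,b) in[((125,75),(103,412)),((465,97),(447,434)),((293,85),(276,422))]:
    q=ray("top",*o(*a),.125)-ray("top",*o(*b),.125);print("wire yaw",np.arctan2(q[1],q[0]),np.linalg.norm(q))
L=ray("top",217,115,.13);R=ray("top",354,123,.13);print("lid",L,R,np.linalg.norm(L-R),"yaw",np.arctan2((L-R)[1],(L-R)[0])-np.pi/2)
for n,q in dict(cl=(234,337),cr=(318,341),l=(232,290),r=(318,290),stem=(275,200)).items():
    print(n,ray("top",*o(*q),.039 if n!='stem' else .043))
s=lambda x,y:(130+x/5-.4,120+y/5-.4)
print("scene crossbar ends",ray("scene",*s(500,452),.039),ray("scene",*s(553,462),.039))
print("scene hook corner",ray("scene",*s(232,325),.058),"tip",ray("scene",*s(242,360),.02))
E
```

```text
handle ((468.6455383300781, -238.0602569580078), (19.17503547668457, 97.77294158935547), 82.74954223632812) 235 yaw -7.250463
line [ 0.9920601  -0.1257643   0.4692251  -0.23767756] -0.1260982 0.07067319401182148
hsv rest [ 11 200 126] [ 11 191  64] table [ 15 207 222]
shaft end [ 0.5997429  -0.25235728  0.062     ] shaft at handle [ 0.51864176 -0.24650009  0.058     ]
bar [0.61364244 0.0378072  0.125     ] [ 0.60314519 -0.11237524  0.125     ] 0.1505488516266587 mid [ 0.60839381 -0.03728402  0.125     ] yaw -0.06978313846019503
wire yaw -0.06839853049821938 0.15024492217768615
wire yaw -0.06735460980807324 0.14992291623392917
wire yaw -0.05909545999191862 0.15001732176745042
lid [0.76856066 0.12902971 0.13      ] [ 0.74486378 -0.23209022  0.13      ] 0.36189659578755523 yaw -0.06552659056031707
cl [ 0.65941009 -0.02228092  0.039     ]
cr [ 0.65729035 -0.06173066  0.039     ]
l [ 0.68174414 -0.02151224  0.039     ]
r [ 0.68151178 -0.06198146  0.039     ]
stem [ 0.7237566  -0.04195372  0.043     ]
scene crossbar ends [ 0.65939502 -0.05395397  0.039     ] [ 0.66152659 -0.01722979  0.039     ]
scene hook corner [ 0.59947161 -0.25223763  0.058     ] tip [ 0.60440093 -0.25007864  0.02      ]
```

Poses measured:

| Item | Position (m) | Yaw (rad) |
|---|---|---|
| Rod origin | about (0.469, -0.238) | about -0.117 |
| Chest origin | about (0.693, -0.043) | about -0.067 |
| Loop opening centre | about (0.674, -0.042) | – |

I'll use the half-turned grasp (roll +2.69), because otherwise joint 6 would run out of range at the guard.

```bash
python3 -m jog '{"translation":[[2,1.7,0],[4,3.5,0],[6,5.2,0],[8,7,0],[10,8.7,0],[12,10.4,0],[14,12.2,0],[16,13.9,0],[18,15.6,0],[20,17.4,0],[22,19.1,0],[24,20.9,0],[26,22.6,-1],[28,24.3,-3],[29,25.2,-5],[29.8,25.9,-7],[29.8,25.9,-8],[29.8,25.9,-8],[29.8,25.9,-8],[29.8,25.9,-8]],"roll":[0.14,0.28,0.42,0.56,0.7,0.84,0.98,1.12,1.26,1.4,1.54,1.68,1.82,1.96,2.1,2.24,2.38,2.52,2.66,2.69],"hand":[-1,-1,-1,-1,-1,-1,-1,-1,-1,-1,-1,-1,-1,-1,-1,-1,-1,-1,-1,-1]}' 80
python3 - <<'E'
from h import *
from scipy.spatial.transform import Rotation as R
s=ctrl.read_state();r=R.from_quat(s['ee_rot']).as_matrix();print(np.round(s['joint_pos'],3),np.round(s['tool_pos'],4),"a",np.arctan2(r[1,0],r[0,0]),r[:,2])
p,d=ctrl.snapshot("scene");cv2.imwrite("pics/s1.png",crop(p,130,80,200,150,4))
E
```

```text
time: 2.1
tool_pos: [0.468, -0.2371, 0.1503]
ee_rot: [0.059, 0.998, 0.0, -0.001]
force: [0.1, 0.1, -0.8]
finger_gap: 0.0857
[-0.597  0.046 -0.064  1.463  0.    -0.479] [ 0.468  -0.2371  0.1503] a 3.0240875597902233 [-0.00159425  0.0010854  -0.99999814]
```

View pics/s1.png

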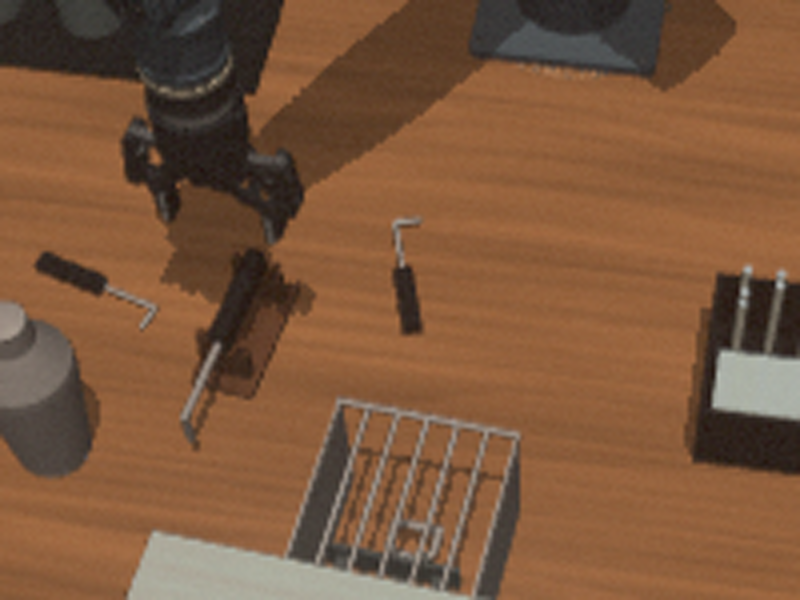

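The gripper is above the handle with the jaws across it: pads at (170,210) and (270,235), handle at (240,300) in the crop. I'll go down and close.

```bash
python3 -m jog '{"translation":[[0,0,-1.5],[0,0,-3],[0,0,-4.5],[0,0,-6],[0,0,-7.5],[0,0,-9],[0,0,-10.2],[0,0,-11.1],[0,0,-11.1],[0,0,-11.1],[0,0,-11.1],[0,0,-11.1],[0,0,-11.1],[0,0,-11.1],[0,0,-11.1],[0,0,-11.1],[0,0,-11.1],[0,0,-11.1]],"roll":[0,0,0,0,0,0,0,0,0,0,0,0,0,0,0,0,0,0],"hand":[-1,-1,-1,-1,-1,-1,-1,-1,-1,-0.5,0,0.5,1,1,1,1,1,1]}' 80
```

```text
time: 3.95
tool_pos: [0.469, -0.2379, 0.0411]
ee_rot: [0.06, 0.998, -0.0, 0.001]
force: [0.2, 0.1, 5.1]
finger_gap: 0.017
```

```bash
python3 -m jog '{"translation":[[0,0,1],[0,0,2],[0,0,3],[0,0,4],[0,0,5],[0,0,6],[0,0,7],[0,0,7],[0,0,7]],"roll":[0,0,0,0,0,0,0,0,0],"hand":[1,1,1,1,1,1,1,1,1]}' 80
python3 - <<'E'
from h import *
for n in("scene","top"):
    p,d=ctrl.snapshot(n);cv2.imwrite(f"pics/{n}2.png",p);np.save(f"pics/{n}2.npy",d)
cv2.imwrite("pics/s2.png",np.vstack([crop(cv2.imread("pics/scene2.png"),140,110,160,70,5),crop(cv2.imread("pics/top2.png"),270,150,160,50,5)]))
E
```

```text
time: 4.85
tool_pos: [0.4687, -0.2377, 0.1107]
ee_rot: [0.06, 0.998, -0.0, 0.0]
force: [-1.1, -0.1, -0.7]
finger_gap: 0.0172
```

View pics/s2.png

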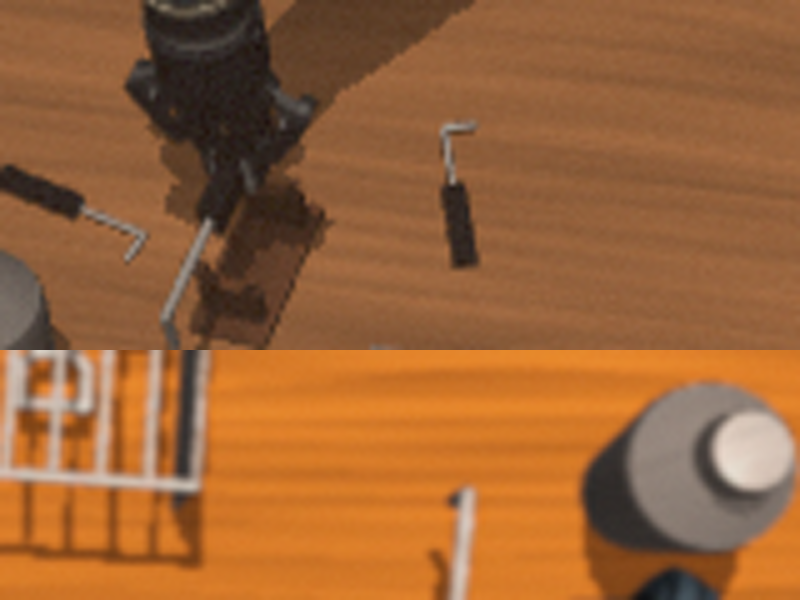

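```bash
python3 - <<'E'
from h import *
def tri(a,b):
    A=[];B=[]
    for n,(u,v) in(("scene",a),("top",b)):
        c=ctrl.camera_info(n);T=np.array(c["cam_to_world"]);d=T[:3,:3]@np.linalg.solve(np.array(c["intrinsics"]),[u,v,1.]);d/=np.linalg.norm(d)
        M=np.eye(3)-np.outer(d,d);A.append(M);B.append(M@T[:3,3])
    X=np.linalg.solve(sum(A),sum(B));return X,proj("scene",X)-a,proj("top",X)-b
print(tri((173-.4,174),(363-.4,177.6)))
for z in(.124,.128,.132):print(z,ray("scene",172.6,174,z),ray("top",362.6,177.6,z))
print(proj("top",[.4687,-.2377,.131]))
P=cloud("top",np.load("pics/top2.npy"))
for v in range(178,200,3):
    u=int(round(363-(v-178)*.1));print(u,v,P[v,u].round(4))
E
```

```text
(array([ 0.60053431, -0.25217601,  0.1259186 ]), array([0.01958341, 0.00256809]), array([ 0.02485814, -0.00426013]))
0.124 [ 0.59935306 -0.25288466  0.124     ] [ 0.60073905 -0.25254545  0.124     ]
0.128 [ 0.60181561 -0.25154659  0.128     ] [ 0.60028956 -0.25163926  0.128     ]
0.132 [ 0.60427816 -0.25020851  0.132     ] [ 0.59984006 -0.25073307  0.132     ]
[358.69732925 228.19265105]
363 178 [ 0.5986 -0.2514  0.1337]
363 181 [ 0.5916 -0.253   0.1259]
362 184 [ 0.5834 -0.2493  0.1296]
362 187 [ 0.5753 -0.2485  0.1323]
362 190 [ 0.568  -0.2497  0.1261]
362 193 [ 0.5597 -0.2484  0.1311]
361 196 [ 0.5519 -0.2454  0.132 ]
361 199 [ 0.5441 -0.2452  0.1321]
```

The rod is held level. The hook is 0.129 m ahead of the TCP at yaw -0.109, and the tip is 21 mm below TCP height. I'll back off first, move across to the front of the guard, and lower to tip height 0.055.

```bash
python3 -m jog '{"translation":[[-1.5,0,0],[-3.4,1,0],[-3.4,3,0],[-3.4,5.5,0],[-3.4,8,0],[-3.4,10.5,0],[-3.4,13,0],[-3.4,15.5,0],[-3.4,18,0],[-3.4,20,-1],[-3.4,21.2,-2],[-3.4,21.2,-3],[-3.4,21.2,-3.5],[-3.4,21.2,-3.5],[-3.4,21.2,-3.5]],"roll":[0,0,0.01,0.02,0.03,0.04,0.042,0.042,0.042,0.042,0.042,0.042,0.042,0.042,0.042],"hand":[1,1,1,1,1,1,1,1,1,1,1,1,1,1,1]}' 80
python3 - <<'E'
from h import *
for n in("scene","top"):
    p,d=ctrl.snapshot(n);cv2.imwrite(f"pics/{n}3.png",p);np.save(f"pics/{n}3.npy",d)
cv2.imwrite("pics/s3.png",np.hstack([crop(cv2.imread("pics/scene3.png"),190,150,80,80,5),crop(cv2.imread("pics/top3.png"),245,115,75,80,5)]))
E
```

```text
time: 6.45
tool_pos: [0.4345, -0.0263, 0.0752]
ee_rot: [0.04, 0.999, -0.0, -0.0]
force: [-0.2, 0.3, -1.3]
finger_gap: 0.017
```

View pics/s3.png

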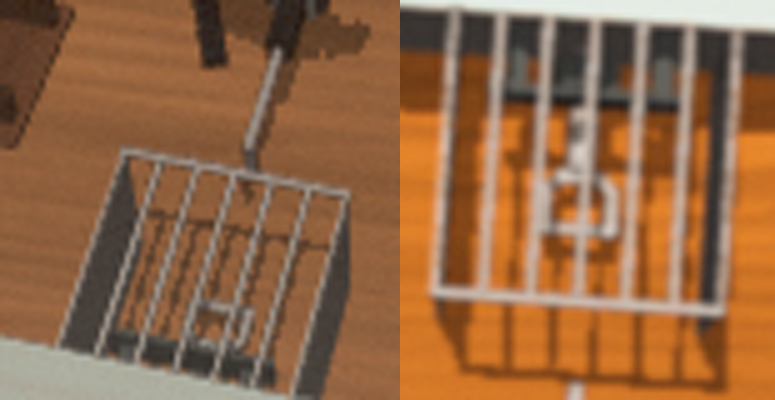

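```bash
python3 - <<'E'
from h import *
from scipy.spatial.transform import Rotation as R
r=R.from_quat(ctrl.read_state()['ee_rot']).as_matrix();print(np.arctan2(r[1,0],r[0,0])-np.pi)
print("shaft end",ray("top",279.8,191,.093),"scene corner",ray("scene",190+248/5-.4,150+150/5-.4,.093))
print("crossbar",ray("top",245+(540-400)/5-.4,115+232/5-.4,.039),ray("top",245+(615-400)/5-.4,115+236/5-.4,.039))
print("loop sides top",ray("top",245+(541-400)/5-.4,115+195/5-.4,.039),ray("top",245+(616-400)/5-.4,115+195/5-.4,.039))
print("scene crossbar",ray("scene",190+197/5-.4,150+304/5-.4,.039),ray("scene",190+250/5-.4,150+311/5-.4,.039))
E
```

```text
-0.07999810031062005
shaft end [ 0.56924361 -0.03667966  0.093     ] scene corner [ 0.56825626 -0.03513334  0.093     ]
crossbar [ 0.65876191 -0.01945615  0.039     ] [ 0.65624726 -0.06171986  0.039     ]
loop sides top [ 0.6798488  -0.02017997  0.039     ] [ 0.679606   -0.06252628  0.039     ]
scene crossbar [ 0.66121343 -0.05566428  0.039     ] [ 0.66107914 -0.01936212  0.039     ]
```

```bash
python3 -m jog '{"translation":[[1.5,-0.1,0],[3,-0.1,0],[4.5,-0.2,0],[6,-0.3,0],[7.5,-0.3,0],[9,-0.4,0],[10,-0.5,0],[10.9,-0.5,0],[10.9,-0.5,0],[10.9,-0.5,0]],"roll":[0,0,0,0,0,0,0,0,0,0],"hand":[1,1,1,1,1,1,1,1,1,1]}' 80
python3 - <<'E'
from h import *
for n in("scene","top"):
    p,d=ctrl.snapshot(n);cv2.imwrite(f"pics/{n}4.png",p);np.save(f"pics/{n}4.npy",d)
cv2.imwrite("pics/s4.png",np.hstack([crop(cv2.imread("pics/scene4.png"),205,170,64,64,6),crop(cv2.imread("pics/top4.png"),250,120,64,64,6)]))
E
```

```text
time: 7.55
tool_pos: [0.5432, -0.0306, 0.0753]
ee_rot: [0.039, 0.999, 0.0, -0.0]
force: [-0.3, 1.2, -0.7]
finger_gap: 0.0168
```

View pics/s4.png

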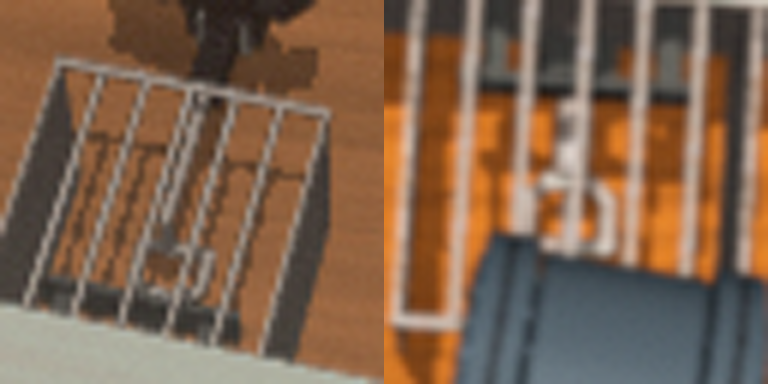

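```bash
python3 - <<'E'
from h import *
s=ctrl.read_state();t=s['tool_pos'];x=np.array([t[0]+.131,t[1]-.0092])
f=lambda p:(proj("scene",p)-[205,170]+.4)*6
print(t,x)
for n,p in dict(corner=[*x,.093],tip=[*x,.054],tiplow=[*x,.02],loopc=[.6745,-.0403,.035]).items():print(n,f(p))
im=cv2.imread("pics/s4.png");
cv2.imwrite("pics/s4b.png",cv2.resize(im[190:320,90:270],None,fx=4,fy=4,interpolation=cv2.INTER_CUBIC))
E
```

```text
[ 0.54285735 -0.03045725  0.07521928] [ 0.67385735 -0.03965725]
corner [164.75067746 220.94346328]
tip [168.73970655 255.3771835 ]
tiplow [172.07673482 284.18276388]
loopc [169.28049374 272.45642889]
```

View pics/s4b.png

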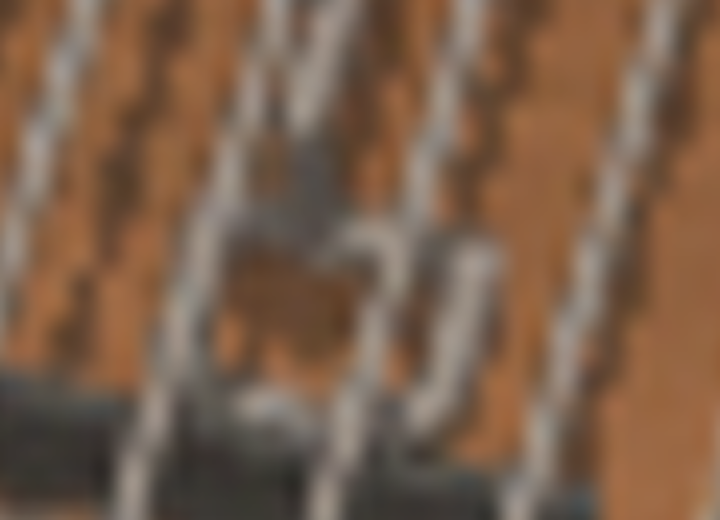

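In the scene crop the finger sits at (168,252). Lowered to loop height it would stand at about (170,269), against an opening centre of about (172,267). That is well aligned, so I'll lower gently.

```bash
python3 -m jog '{"translation":[[0,0,-0.4],[0,0,-0.8],[0,0,-1.2],[0,0,-1.5],[0,0,-1.8],[0,0,-2.0],[0,0,-2.0]],"roll":[0,0,0,0,0,0,0],"hand":[1,1,1,1,1,1,1]}' 80
```

```text
time: 8.35
tool_pos: [0.5432, -0.0305, 0.0548]
ee_rot: [0.039, 0.999, 0.0, -0.0]
force: [-0.6, -0.1, -0.6]
finger_gap: 0.0165
```

```bash
python3 -m jog '{"translation":[[0,0,-0.4],[0,0,-0.8],[0,0,-1.2],[0,0,-1.4],[0,0,-1.4]],"roll":[0,0,0,0,0],"hand":[1,1,1,1,1]}' 80
python3 - <<'E'
from h import *
p,d=ctrl.snapshot("scene");a=crop(p,205,185,60,50,10);cv2.imwrite("pics/s5.png",a)
E
```

```text
time: 8.85
tool_pos: [0.543, -0.0304, 0.0406]
ee_rot: [0.039, 0.999, 0.0, -0.001]
force: [-0.0, 0.7, -1.3]
finger_gap: 0.0166
```

View pics/s5.png

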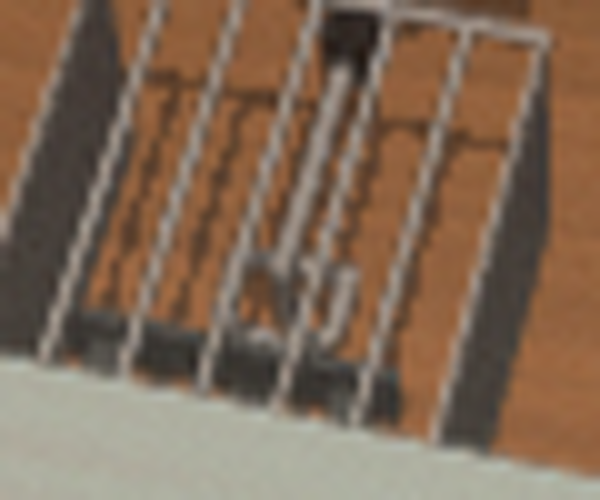

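The hook stands in the loop: finger at (282,295), loop spanning about (245–350, 265–340) in the crop. Now I'll pull in small steps and watch the force.

```bash
python3 -m jog '{"translation":[[-0.15,0.01,0],[-0.3,0.02,0],[-0.45,0.03,0],[-0.6,0.04,0],[-0.75,0.05,0],[-0.9,0.06,0],[-1.05,0.07,0],[-1.2,0.08,0]],"roll":[0,0,0,0,0,0,0,0],"hand":[1,1,1,1,1,1,1,1]}' 80
```

```text
time: 9.7
tool_pos: [0.5322, -0.0298, 0.0416]
ee_rot: [0.039, 0.999, -0.0, 0.001]
force: [4.5, 0.1, -2.5]
finger_gap: 0.0168
```

```bash
python3 -m jog '{"translation":[[-0.1,0.01,0],[-0.2,0.01,0],[-0.3,0.02,0],[-0.4,0.03,0],[-0.5,0.03,0]],"roll":[0,0,0,0,0],"hand":[1,1,1,1,1]}' 80
```

```text
time: 10.2
tool_pos: [0.5266, -0.0294, 0.0415]
ee_rot: [0.039, 0.999, 0.0, 0.0]
force: [4.0, 0.1, -2.5]
finger_gap: 0.0169
```

```bash
python3 -m jog '{"translation":[[-0.1,0.01,0],[-0.2,0.01,0],[-0.3,0.02,0]],"roll":[0,0,0],"hand":[1,1,1]}' 80;python3 -m jog '{"translation":[[-0.1,0.01,0],[-0.2,0.01,0],[-0.3,0.02,0]],"roll":[0,0,0],"hand":[1,1,1]}' 80
```

```text
time: 10.5
tool_pos: [0.5236, -0.0292, 0.0415]
ee_rot: [0.039, 0.999, 0.0, 0.0]
force: [5.0, 0.0, -2.2]
finger_gap: 0.0168
time: 10.8
tool_pos: [0.5205, -0.029, 0.0414]
ee_rot: [0.039, 0.999, 0.0, 0.0]
force: [4.5, -0.1, -0.2]
finger_gap: 0.0168
```

```bash
python3 -m jog '{"translation":[[-0.1,0.01,0],[-0.2,0.01,0],[-0.3,0.02,0]],"roll":[0,0,0],"hand":[1,1,1]}' 80
```

```text
time: 11.1
tool_pos: [0.5175, -0.0288, 0.0413]
ee_rot: [0.039, 0.999, 0.0, 0.0]
force: [3.6, -0.6, -1.0]
finger_gap: 0.0166
```

```bash
python3 -m jog '{"translation":[[-0.1,0.01,0],[-0.2,0.01,0],[-0.3,0.02,0]],"roll":[0,0,0],"hand":[1,1,1]}' 80
```

```text
time: 11.4
tool_pos: [0.5145, -0.0286, 0.0414]
ee_rot: [0.039, 0.999, 0.0, 0.0]
force: [4.0, 0.4, -1.6]
finger_gap: 0.0168
```

```bash
python3 -m jog '{"translation":[[-0.1,0.01,0],[-0.2,0.01,0],[-0.3,0.02,0]],"roll":[0,0,0],"hand":[1,1,1]}' 80
```

```text
time: 11.7
tool_pos: [0.5115, -0.0284, 0.0414]
ee_rot: [0.039, 0.999, 0.0, 0.0]
force: [4.3, 0.9, -1.4]
finger_gap: 0.0168
```

```bash
python3 -m jog '{"translation":[[-0.1,0.01,0],[-0.2,0.01,0]],"roll":[0,0],"hand":[1,1]}' 80
```

```text
time: 11.9
tool_pos: [0.5105, -0.0284, 0.0415]
ee_rot: [0.039, 0.999, 0.0, 0.001]
force: [8.5, 0.2, -3.1]
finger_gap: 0.0167
```

```bash
python3 -m jog '{"translation":[[-0.1,0.01,0],[-0.2,0.01,0]],"roll":[0,0],"hand":[1,1]}' 80
```

```text
time: 12.1
tool_pos: [0.5098, -0.0284, 0.0416]
ee_rot: [0.039, 0.999, 0.0, 0.002]
force: [9.6, 0.8, -4.8]
finger_gap: 0.0169
```

```bash
python3 -m jog '{"translation":[[-0.1,0.01,0],[-0.2,0.01,0]],"roll":[0,0],"hand":[1,1]}' 80
```

```text
time: 12.3
tool_pos: [0.5079, -0.0282, 0.0415]
ee_rot: [0.039, 0.999, 0.0, 0.003]
force: [10.1, 1.0, -5.8]
finger_gap: 0.0168
```

```bash
python3 -m jog '{"translation":[[-0.1,0.01,0],[-0.2,0.01,0]],"roll":[0,0],"hand":[1,1]}' 80
```

```text
time: 12.5
tool_pos: [0.5059, -0.0281, 0.0415]
ee_rot: [0.039, 0.999, 0.0, 0.003]
force: [10.1, 0.7, -4.6]
finger_gap: 0.0171
```

```bash
python3 -m jog '{"translation":[[-0.1,0.01,0],[-0.2,0.01,0]],"roll":[0,0],"hand":[1,1]}' 80
```

```text
time: 12.7
tool_pos: [0.5039, -0.028, 0.0415]
ee_rot: [0.039, 0.999, 0.0, 0.003]
force: [11.1, 0.8, -5.0]
finger_gap: 0.0172
```

```bash
python3 -m jog '{"translation":[[-0.1,0.01,0]],"roll":[0],"hand":[1]}' 80
```

```text
time: 12.8
tool_pos: [0.5029, -0.0279, 0.0415]
ee_rot: [0.039, 0.999, 0.0, 0.003]
force: [11.2, 0.4, -4.8]
finger_gap: 0.017
```

```bash
python3 -m jog '{"translation":[[-0.1,0.01,0]],"roll":[0],"hand":[1]}' 80
```

```text
time: 12.9
tool_pos: [0.5019, -0.0279, 0.0415]
ee_rot: [0.039, 0.999, 0.0, 0.003]
force: [11.0, 0.0, -5.9]
finger_gap: 0.0164
```

```bash
python3 -m jog '{"translation":[[-0.1,0.01,0]],"roll":[0],"hand":[1]}' 80
```

```text
time: 13.0
tool_pos: [0.5009, -0.0278, 0.0415]
ee_rot: [0.039, 0.999, 0.0, 0.003]
force: [10.5, 0.4, -4.9]
finger_gap: 0.0169
```

```bash
python3 -m jog '{"translation":[[-0.05,0,0],[-0.05,0,0]],"roll":[0,0],"hand":[1,1]}' 80
```

```text
time: 13.2
tool_pos: [0.5003, -0.0277, 0.0415]
ee_rot: [0.039, 0.999, 0.0, 0.002]
force: [10.5, 0.7, -5.3]
finger_gap: 0.0165
```

```bash
python3 -m jog '{"translation":[[-0.05,0,0],[-0.05,0,0]],"roll":[0,0],"hand":[1,1]}' 80
```

```text
time: 13.4
tool_pos: [0.5003, -0.0277, 0.0416]
ee_rot: [0.039, 0.999, 0.0, 0.003]
force: [11.9, 0.5, -6.3]
finger_gap: 0.0169
```

```bash
python3 -m jog '{"translation":[[-0.05,0,0],[-0.05,0,0]],"roll":[0,0],"hand":[1,1]}' 80
```

```text
time: 13.6
tool_pos: [0.5003, -0.0278, 0.0416]
ee_rot: [0.039, 0.999, 0.0, 0.003]
force: [11.9, -0.1, -7.1]
finger_gap: 0.0163
```

```bash
python3 -m jog '{"translation":[[-0.05,0,0],[-0.05,0,0]],"roll":[0,0],"hand":[1,1]}' 80
```

```text
time: 13.8
tool_pos: [0.5003, -0.0278, 0.0417]
ee_rot: [0.039, 0.999, 0.0, 0.004]
force: [13.8, 0.7, -6.6]
finger_gap: 0.0168
```

```bash
python3 -m jog '{"translation":[[-0.05,0,0],[-0.05,0,0],[-0.05,0,0]],"roll":[0,0,0],"hand":[1,1,1]}' 80
python3 - <<'E'
from h import *
p,d=ctrl.snapshot("scene");a=crop(p,205,165,60,60,10);cv2.imwrite("pics/s6.png",a)
E
```

```text
time: 14.1
tool_pos: [0.5002, -0.0278, 0.0417]
ee_rot: [0.039, 0.999, 0.0, 0.004]
force: [15.1, 0.5, -8.7]
finger_gap: 0.0169
```

View pics/s6.png

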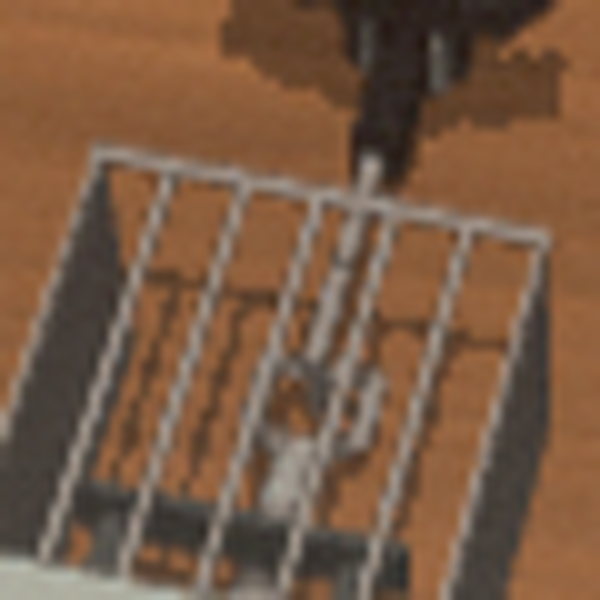

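The hook is hard against the drawn loop and the catch is at its stop. The TCP stood still while the force rose from 11 to 15 N, after about 10 mm of stiffer travel. Next I'll ease forward, lift out and withdraw.

```bash
python3 -m jog '{"translation":[[0.2,0,0],[0.4,-0.02,0],[0.6,-0.03,0],[0.7,-0.04,0],[0.7,-0.04,0]],"roll":[0,0,0,0,0],"hand":[1,1,1,1,1]}' 80
```

```text
time: 14.65
tool_pos: [0.5011, -0.0279, 0.0402]
ee_rot: [0.039, 0.999, 0.0, -0.002]
force: [-0.4, -0.3, -1.0]
finger_gap: 0.0167
```

```bash
python3 -m jog '{"translation":[[0,0,0.4],[0,0,0.8],[0,0,1.3],[0,0,1.7],[0,0,1.7]],"roll":[0,0,0,0,0],"hand":[1,1,1,1,1]}' 80
```

```text
time: 15.15
tool_pos: [0.5037, -0.0282, 0.0595]
ee_rot: [0.039, 0.999, -0.0, 0.001]
force: [-0.5, -0.3, -2.0]
finger_gap: 0.0169
```

```bash
python3 -m jog '{"translation":[[0,0,0.6],[0,0,1.2],[0,0,1.8],[0,0,1.8],[-1,0.07,1.8],[-2.5,0.17,1.8],[-4,0.27,1.8],[-5.5,0.37,1.8],[-7,0.47,1.8],[-8,0.53,1.8],[-8,0.53,1.8],[-8,0.53,1.8]],"roll":[0,0,0,0,0,0,0,0,0,0,0,0],"hand":[1,1,1,1,1,1,1,1,1,1,1,1]}' 80
python3 - <<'E'
from h import *
for n in("scene","top"):
    p,d=ctrl.snapshot(n);cv2.imwrite(f"pics/{n}7.png",p);np.save(f"pics/{n}7.npy",d)
cv2.imwrite("pics/s7.png",np.hstack([crop(cv2.imread("pics/scene7.png"),190,145,80,80,5),crop(cv2.imread("pics/top7.png"),245,130,75,80,5)]))
E
```

```text
time: 16.35
tool_pos: [0.4232, -0.0228, 0.0763]
ee_rot: [0.039, 0.999, -0.0, 0.0]
force: [0.2, 0.1, -1.1]
finger_gap: 0.0168
```

View pics/s7.png

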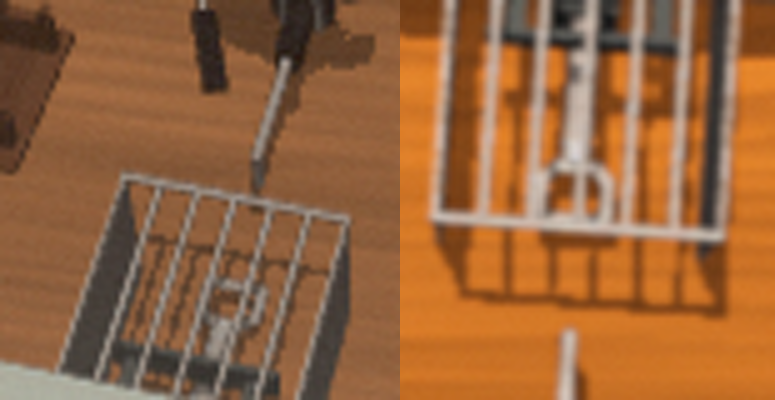

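```bash
python3 - <<'E'
from h import *
def tri(a,b):
    A=[];B=[]
    for n,(u,v) in(("scene",a),("top",b)):
        c=ctrl.camera_info(n);T=np.array(c["cam_to_world"]);d=T[:3,:3]@np.linalg.solve(np.array(c["intrinsics"]),[u,v,1.]);d/=np.linalg.norm(d)
        M=np.eye(3)-np.outer(d,d);A.append(M);B.append(M@T[:3,3])
    return np.linalg.solve(sum(A),sum(B))
X=tri((241.2,176.2),(278.2,195.6));t=ctrl.read_state()['tool_pos'];print("shaft end",X,"rel",X-t)
print("scene@.094",ray("scene",241.2,176.2,.094),"top",ray("top",278.2,195.6,.094))
print("crossbar scene",ray("scene",190+218/5-.4,145+285/5-.4,.039),ray("scene",190+262/5-.4,145+293/5-.4,.039))
print("crossbar top",ray("top",245+178/5-.4,130+216/5-.4,.039))
P=cloud("top",np.load("pics/top7.npy"))
im=cv2.imread("pics/top7.png")
for v in range(196,208,2):
  for u in(276,277,278):print(u,v,P[v,u].round(4),im[v,u])
E
```

```text
shaft end [ 0.55643474 -0.03118547  0.09703553] rel [ 0.13279942 -0.00832327  0.02054235]
scene@.094 [ 0.55438345 -0.03071187  0.094     ] top [ 0.55681124 -0.03223955  0.094     ]
crossbar scene [ 0.6254153  -0.04798346  0.039     ] [ 0.62705076 -0.01719353  0.039     ]
crossbar top [ 0.625136   -0.04058315  0.039     ]
276 196 [ 0.5627 -0.0296 -0.0012] [ 50 118 204]
277 196 [ 0.5624 -0.0324  0.0025] [ 97 135 196]
278 196 [ 0.5558 -0.0317  0.0927] [139 162 196]
276 198 [ 5.568e-01 -2.950e-02 -5.000e-04] [ 56 106 178]
277 198 [ 0.5529 -0.0303  0.0569] [121 140 177]
278 198 [ 0.5501 -0.0315  0.0977] [167 181 198]
276 200 [ 0.551  -0.0295  0.0006] [ 61 113 187]
277 200 [ 0.5509 -0.0323  0.0009] [120 144 183]
278 200 [ 0.545  -0.0316  0.0944] [165 179 198]
276 202 [ 0.5454 -0.0295 -0.0021] [ 69 117 186]
277 202 [ 0.5399 -0.029   0.0901] [126 150 185]
278 202 [ 0.5396 -0.0315  0.0952] [161 175 196]
276 204 [ 0.5396 -0.0295 -0.0034] [ 84 126 190]
277 204 [ 0.5344 -0.0289  0.0925] [140 161 189]
278 204 [ 0.534  -0.0313  0.0983] [164 178 195]
276 206 [ 5.337e-01 -2.940e-02 -2.000e-04] [ 92 132 191]
277 206 [ 0.5288 -0.0287  0.0962] [153 172 198]
278 206 [ 0.5286 -0.0312  0.1002] [172 185 201]
```

The bolt is drawn: the cross bar moved from about 0.659 to 0.626 m, so the loop is at about -52 mm in the chest's frame. The rod is still level in the grip. I'll go back above the rest.

```bash
python3 -m jog '{"translation":[[0,0,1],[0,0,2.2],[0,-1,3.5],[0,-3,3.5],[0,-5.5,3.5],[0,-8,3.5],[0,-10.5,3.5],[0,-13,3.5],[0,-15.5,3.5],[0,-18,3.5],[1,-20,3.5],[2.5,-21,3.5],[4,-21.5,3.5],[4.6,-21.5,3.5],[4.6,-21.5,3.5],[4.6,-21.5,3.5]],"roll":[0,0,0,0,-0.01,-0.02,-0.03,-0.04,-0.042,-0.042,-0.042,-0.042,-0.042,-0.042,-0.042,-0.042],"hand":[1,1,1,1,1,1,1,1,1,1,1,1,1,1,1,1]}' 80
python3 - <<'E'
from h import *
from scipy.spatial.transform import Rotation as R
s=ctrl.read_state();r=R.from_quat(s['ee_rot']).as_matrix();print(s['tool_pos'],np.arctan2(r[1,0],r[0,0])-np.pi)
for n in("scene","top"):
    p,d=ctrl.snapshot(n);cv2.imwrite(f"pics/{n}8.png",p);np.save(f"pics/{n}8.npy",d)
cv2.imwrite("pics/s8.png",np.vstack([crop(cv2.imread("pics/scene8.png"),140,110,160,70,5),crop(cv2.imread("pics/top8.png"),270,150,160,50,5)]))
E
```

```text
time: 18.05
tool_pos: [0.4686, -0.2376, 0.1117]
ee_rot: [0.06, 0.998, -0.0, -0.0]
force: [-0.1, 0.2, -1.6]
finger_gap: 0.0167
[ 0.46862739 -0.23764986  0.11171219] -0.12054025855865769
```

View pics/s8.png

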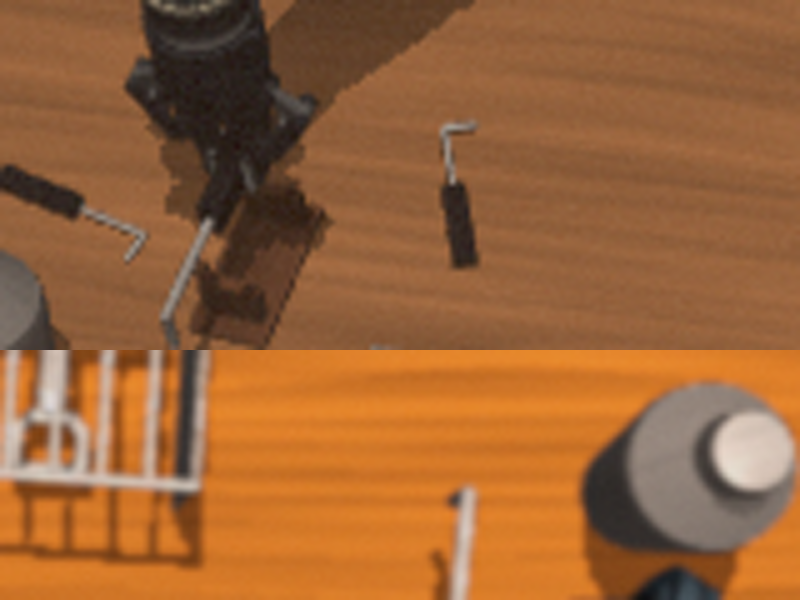

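The view matches the one just after lifting: hook corner at (165,322) and shaft end at (467,490). I'll lower it into the saddles.

```bash
python3 -m jog '{"translation":[[0,0,-1],[0,0,-2],[0,0,-3],[0,0,-4],[0,0,-5],[0,0,-5.8],[0,0,-6.4],[0,0,-6.8],[0,0,-7],[0,0,-7],[0,0,-7]],"roll":[0,0,0,0,0,0,0,0,0,0,0],"hand":[1,1,1,1,1,1,1,1,1,1,1]}' 80
```

```text
time: 19.25
tool_pos: [0.4694, -0.238, 0.0418]
ee_rot: [0.06, 0.998, -0.0, 0.0]
force: [1.1, -0.1, -0.9]
finger_gap: 0.0168
```

```bash
python3 -m jog '{"translation":[[0,0,-0.1],[0,0,-0.1],[0,0,-0.1],[0,0,-0.1],[0,0,-0.1],[0,0,-0.1],[0,0,-0.1],[0,0,-0.1],[0,0,-0.1],[0,0,-0.1]],"roll":[0,0,0,0,0,0,0,0,0,0],"hand":[1,0.8,0.6,0.4,0.2,0,0,0,0,0]}' 30
```

```text
time: 20.25
tool_pos: [0.469, -0.2377, 0.0403]
ee_rot: [0.06, 0.998, 0.0, -0.0]
force: [0.4, 0.3, 0.4]
finger_gap: 0.0424
```

Released. I'll rise straight up, back off towards the robot, and look.

```bash
python3 -m jog '{"translation":[[0,0,0.5],[0,0,1.5],[0,0,3],[0,0,5],[0,0,8],[0,0,11],[0,0,14],[-2,0,17],[-5,0,18],[-8,0,18],[-11,0,18],[-14,0,18],[-14,0,18],[-14,0,18]],"roll":[0,0,0,0,0,0,0,0,0,0,0,0,0,0],"hand":[0,0,0,0,0,0,0,0,0,0,0,0,0,0]}' 30
python3 - <<'E'
from h import *
for n in("scene","top"):
    p,d=ctrl.snapshot(n);cv2.imwrite(f"pics/{n}9.png",p);np.save(f"pics/{n}9.npy",d)
t=cv2.imread("pics/top9.png");P=cloud("top",np.load("pics/top9.npy"))
m=(P[...,2]>.062)&(P[...,2]<.08)&(t.max(-1)<60);m[:, :335]=0;m[:,375:]=0;m[:200]=0;m[260:]=0
w=np.array([ray("top",u,v,.071)[:2] for v,u in np.argwhere(m)]).astype(np.float32)
print("handle",cv2.minAreaRect(w*1000),np.median(P[m][:,2]),m.sum())
cv2.imwrite("pics/s9.png",np.hstack([crop(cv2.imread("pics/scene9.png"),130,120,100,100,4),crop(t,320,160,100,100,4)]))
cv2.imwrite("pics/s9b.png",np.hstack([crop(cv2.imread("pics/scene0.png"),130,120,100,100,4),crop(cv2.imread("pics/top0.png"),320,160,100,100,4)]))
E
```

```text
time: 21.65
tool_pos: [0.3292, -0.2381, 0.2214]
ee_rot: [0.061, 0.998, -0.001, 0.001]
force: [-0.1, -0.7, 0.3]
finger_gap: 0.0429
handle ((469.3045654296875, -236.69833374023438), (18.502601623535156, 97.40774536132812), 82.32325744628906) 0.07055330789487513 236
```

View pics/s9.png

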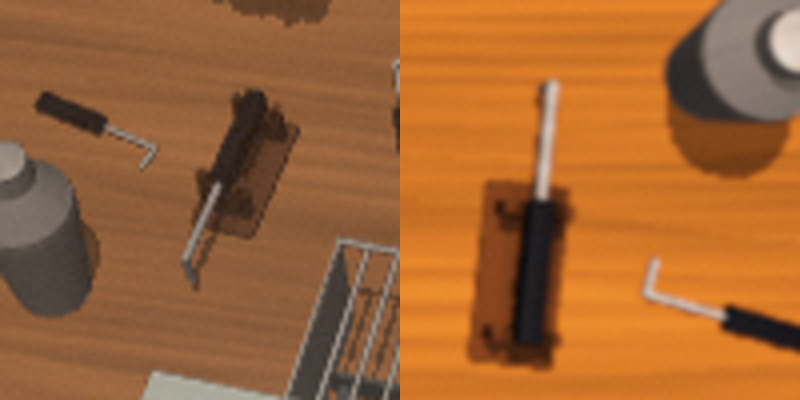

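View pics/s9b.png

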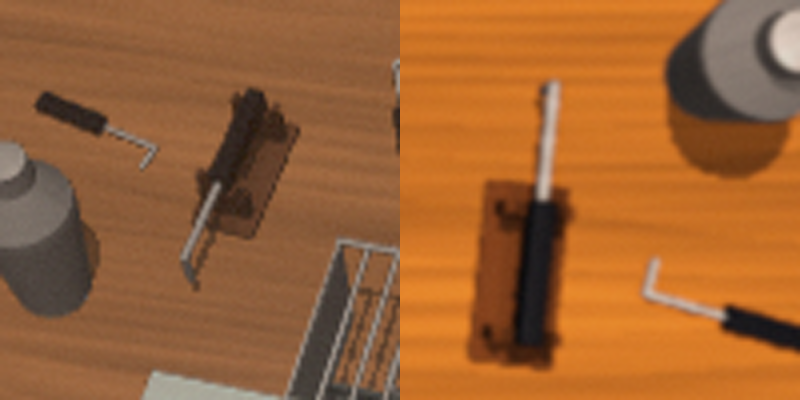

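View pics/top9.png

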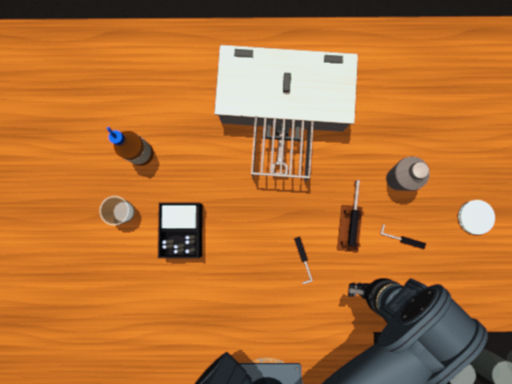

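The rod lies as before (hook corner at (187,262) in the crop, handle centre within about 1.5 mm and at the same height). The bolt is drawn, the bystanders stand at the same pixels, and the gripper is clear.

```bash
python3 -c "
from bench import ctrl
print(ctrl.hand_in())"
```

```text
the job is handed in; nothing more can be done
None
```

The bolt is drawn, the lid catch went to its stop as far as I could feel, and the rod is back in its rest. I handed the job in at about 22 s; no verdict is reported.

- **Pull:** The bolt ran at about 4 N, then at about 11 N once it took the catch along for about 10 mm. It then stood still while the pull rose to 15 N along the bolt, about 17 N in all with the vertical part. I took that as the stop.
- **Bolt position:** The camera puts the loop at about x = -52 mm in the chest's frame.
- **Rod:** The handle's centre is within about 1.5 mm of where it lay, at the same height, with the hook forward and down. The gripper is well clear.
- **Bystanders:** The bottle, shaker and tumbler look unmoved in the top picture; I did not measure them.
- **Not confirmed:** The catch itself can't be seen, so its reaching the stop rests on the force and travel I felt. The two cameras differed by 2–5 mm on the loop, within what the hook's fit allowed. No other check disagreed.

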